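# Lock the levelling screw of a stand base with its jam nut

### The arm

A 7-joint arm with a two-finger parallel gripper is mounted at the origin on the work surface. World frame = base frame: x ahead of the robot, y to its left, z up, the work surface at z = 0. Lengths are in m, angles in degrees, forces in N, time in s.
With the tool pointing down it reaches from about 0.4 to 0.875 m from the base axis. Payload 6.5 kg.
Tool frame: the origin (TCP) lies midway between the tips of the shut fingers; the grasp point (between the pads) lies 19 mm behind it; z points along the fingers, y is the direction in which the jaws open and shut (so a half turn about z gives the same grasp; the last joint's range is limited). The gripper opens to 85 mm and grips with 20 to 120 N. Pads are 22 mm wide; open, the fingers measure 114 mm over their backs; the gripper's body (76 mm by 85 mm) begins 54 mm behind the grasp point. The pads swing forward as they close: fully open they stand 13 mm farther back than shut.
Start: joints at [-68.537, 30.733, -0.252, 88.115, 0.149, 61.152, -4.079], TCP at [0.277, 0.588, 0.231] pointing down, gripper open.
Joint ranges: [-154.64, 154.64], [-21.42, 123.67], [-72.66, 72.17], [13.99, 137.28], [-74.86, 254.86], [10.95, 109.41], [-158.01, 158.01]. Speed limits (degrees/s): [136.94, 136.94, 180, 180, 180, 180, 180].

### API

Orientations are given as a 3x3 rotation matrix whose columns are the frame's x, y, z axes.
In Python, from cell import state, eyes, bot gives the robot as it stands.
- The arm moves only by the shell command python3 -m crank 'ROWS' [FORCE]. ROWS is JSON, a list of rows, each an object with "claw": the finger opening in m, from 0 to 0.0854; "offset": the shift along the world's x, y, z in m, a list of three; "turn": the turn about the world's z in rad. A call has 1 to 10 rows; each row is the pose to reach, as a shift and turn from the pose commanded when the call began; what a row does not reach only later rows make up. A row lasts 1/8 s, in which the tool goes at most 62.5 mm and 10.7 degrees, less where a joint would pass 70% of its speed; a pose out of reach is approached as far as the arm can. A call with a gripper value outside its range is refused whole. The fingers move at their own pace and stop on an object; FORCE is the grip in N (left out, the last holds). Time passes only in rows, so rows that repeat a pose let the fingers close. It gives the time, the measured TCP pose, the force and the opening at its end, in the units of the state.
- state(): the state, without advancing time (a new reading comes with each control period).
- eyes.get_image(name): name is "side" or "top" or "wrist"; returns the picture (384x512x3 uint8, red, green, blue); there is no depth.
- eyes.calibration(name): a dict with "fovy" (degrees; the focal length in pixels is half the picture's height over the tangent of half this angle, whatever the lens; pixels are square), "cx", "cy" (the principal point, pixels), "cam_to_world" (4x4, takes a point from camera to world coordinates). Camera axes: x right, y down, z forward; pixel columns grow to the right and rows downward; lengths in m; the calibration is good to about 2 mm. The wrist camera is an equidistant fisheye: a pixel r from the principal point sees the ray r / f radians off the axis. A picture is of the moment at which its call begins: read the wrist's pose just before it. calibration takes no time and is no camera call; for the wrist camera it gives the pose at the moment of the call.
- bot.close_job(): hands the job in, once; it reports no verdict.
The state is a dict: "t": time; "joints": joint angles; "joint_vel": joint speeds; "joint_torque": joint torques, N m; "tcp_pos": TCP position; "eef_rot": TCP orientation; "contact_force": force on the tool from outside, world axes, zero at the start; "moment": the same for the moment, N m; "opening": finger opening in m.
Only numpy, scipy, OpenCV 4.12 (cv2) and the standard library are available. Lean on these libraries where they do the work, as an engineer would, in place of code of your own. Each camera call takes 0.05 s, during which the arm holds its last target.

### The job

The levelling screw of the tripod stand base has been set to the right height: lock it there. Drop the square box key fully down on the screw's square head, with its handle lying alongside the pillar on the pillar's left as seen from the screw, so that the pillar keeps the screw from turning; then swing the lever of the lock nut clockwise (seen from above) until the nut is properly tight, about 14 N felt at the lever's knob, without over-tightening it and without losing the screw's setting. Leave the key on the screw, the nut tight, and the other things on the bench as they are.

Things in the scene. Friction and masses are not known exactly. Their poses are not given: they have to be found in the camera images.
- stand: grey cast tripod stand base, heavy, does not move. Origin on the bench top under the axis of the levelling screw (the foot nearest the robot); x runs level from the screw to the pillar, y to the left of that, z up. The leg between them is 26 mm wide, its top 40 mm over the bench; two other legs run from the pillar's foot to feet at (190, 130) and (190, -130) mm
- pillar (a point): the stand's upright rod socket (no rod in it): a round pillar 32 mm in diameter, top 99 mm over the bench; this point is on its axis, 115 mm from the screw's axis, 70 mm up. The key's handle is to bear on its left side (seen from the screw)
- screw_head (a point): levelling screw: knurled disc 64 mm in diameter, its top 66 mm over the bench, with a square head 28 x 28 mm, 20 mm tall. Point: on the axis, level with the disc's top, where the key comes to rest. x and y are square to the flats; x points along where the key's handle has to lie: so set, it clears the pillar by 3 to 9 mm and bears on it once the screw is dragged clockwise
- paint_mark (a point): white paint mark on the rim of the screw's disc, 30 mm from the axis on the -x side of screw_head. The setting is lost if it moves more than 7 mm (13 degrees); the key's slack and the gap to the pillar use up part of that. The screw turns easily (0.1 N m) and goes round with the nut unless the key holds it
- key_ring (a point): square box key, steel, loose, 0.36 kg: block 56 x 56 x 16 mm with a square through hole of 29.4 mm (chamfered underneath), and a straight handle 12 mm wide, 8 mm thick along the key's x axis, to 165 mm from the hole's centre. Point: the hole's centre, half-way up the block, 8 mm over what it lies on. At the start it lies flat on the bench, handle away from the robot
- key_grip (a point): where to hold the key: middle of the handle's thickness, 50 mm along x from key_ring
- knob (a point): upright black knob at the end of the nut's lever, 16 mm in diameter, 38 mm tall (55 to 93 mm over the bench); this point is its middle, 74 mm up, 70 mm from the screw's axis. The lever is a 9 mm brass bar 53 mm over the bench, below the disc
- lock_nut: the brass lock nut with its lever; origin on the screw's axis at bench level, x along the lever to the knob. At the start the lever points towards the robot or to its right. It tightens clockwise seen from above: 0.3 to 1.5 rad of free thread, then it meets its spring washer; where that is differs each time and cannot be seen. It stays where it is left
- washer_root (a point): lower end of the spring washer under the nut, 22 mm from the axis; turns with the screw. With the screw held, the moving knob, pushed square to the lever, feels about 4 N while the nut runs free, 9 N as it meets the washer, then 4 N more for each 5 mm that the knob moves; properly tight is 12 to 17 N, about 14 N is best (a standstill reads 1 to 2 N less)
- washer_end (a point): upper end of the spring washer, 22 mm from the axis, in line with washer_root while the nut is loose; the tightening nut winds it clockwise. Properly tight it is wound 0.05 to 0.15 rad; at more it is over-tightened
- tube_rack: oak test tube rack with drying pegs, 110 x 190 mm, 102 mm tall, fixed to the bench; origin under its centre
- tube0: glass test tube, 16 mm by 120 mm, upright in the rack; origin at its foot
- tube1: glass test tube like tube0
- tube2: glass test tube like tube0
- spot_plate: cracked white porcelain spot plate, 75 x 95 x 14 mm; origin under its centre
- lamp_cap: brass spirit lamp cap, 34 mm in diameter, 38 mm tall; origin under its centre
- beaker: glass beaker, 72 mm in diameter, 95 mm tall; origin under its centre
- spanner: small open spanner, 140 mm long, too small for the screw; lies where the key might lie, on the other side of the stand; origin under its middle
There are look-alikes about, which are no part of the job. Leave any blue or yellow look-alike of the part that bears key_ring alone.

How it is judged (in metres and radians):
On the way, in this order (a step that is already met when the one before it is completed fails the run):
1. the key is fully down on the screw's head and flat on the disc, the setting kept (horizontal distance between key_ring and screw_head below 0.003 m and z of key_ring in the frame of screw_head below 0.0105 m and angle between key_ring's own z axis and vertical below 0.08 rad and distance of paint_mark from where it was at the start of the episode below 0.007 m), for 0.3 s.
2. with the key on the head the nut is turned until it is properly tight (washer wound 0.05 to 0.15 rad), the setting kept (all of step 1 and angle between the x axis of washer_end and the x axis of washer_root, either way round between 0.05 and 0.15 rad), for 0.2 s.
At the end, for the whole second after the job is handed in: The key sits fully down on the screw's head (centred within 3 mm, within 2.5 mm of the disc, flat within 0.08 rad); the nut is properly tight: spring washer wound 0.05 to 0.15 rad; the paint mark lies within 7 mm of where it was at the start; key and nut are at rest (all of step 2 and linear speed of key below 0.01 m/s and angular speed of lock_nut below 0.05 rad/s); the robot touches nothing.
It fails at once if the nut is over-tightened (washer wound more than 0.15 rad) (angle between the x axis of washer_end and the x axis of washer_root, either way round above 0.15 rad).
It fails at once if the screw's setting is lost (paint mark moved more than 7 mm) (distance of paint_mark from where it was at the start of the episode above 0.007 m).
It fails at once if a bystander on the bench is shifted by more than 20 mm (distance of any of tube0, tube1, tube2, spot_plate, lamp_cap, beaker, spanner from where it was at the start of the episode above 0.02 m).
It also fails if it takes over 61 s, if anything falls off the work surface, if the arm or the gripper's body presses on something with over 40 N, if the wrist force passes 120 N, or if a joint passes its speed limit or range.

## Working session

There is one attempt and no reset: what is moved stays moved. The work goes in short steps, Python scripts to look and compute and a shell command to move; the robot and the scene stay as the last step left them, time stands still between calls to the robot, and variables do not carry over. Pictures are saved under pics/ and viewed, and the job is handed in when it is done.

```bash
ls; mkdir -p pics
cat > h.py <<'E'
import numpy as np,cv2
from cell import state,eyes,bot
def snap(n,f):
    c=eyes.calibration(n); im=eyes.get_image(n); cv2.imwrite('pics/'+f,im[:,:,::-1]); np.savez('pics/'+f+'.npz',im=im,**{k:np.array(v) for k,v in c.items()}); return im,c
def load(f):
    d=np.load('pics/'+f+'.npz'); return d['im'],{k:d[k] for k in d.files if k!='im'}
def ray(c,u,v,fish=False):
    f=192/np.tan(np.radians(float(c['fovy'])/2)); x=u-float(c['cx']); y=v-float(c['cy'])
    if fish:
        r=np.hypot(x,y)+1e-9; t=r/f; d=np.array([np.sin(t)*x/r,np.sin(t)*y/r,np.cos(t)])
    else: d=np.array([x/f,y/f,1.])
    T=np.array(c['cam_to_world']); d=T[:3,:3]@d; return T[:3,3],d/np.linalg.norm(d)
def onz(c,u,v,z,fish=False):
    o,d=ray(c,u,v,fish); return o+d*(z-o[2])/d[2]
def proj(c,p):
    T=np.array(c['cam_to_world']); q=T[:3,:3].T@(np.array(p)-T[:3,3]); f=192/np.tan(np.radians(float(c['fovy'])/2))
    return np.array([q[0]/q[2]*f+float(c['cx']),q[1]/q[2]*f+float(c['cy'])])
def crop(f,x0,y0,x1,y1,s,o):
    im=cv2.imread('pics/'+f)[y0:y1,x0:x1]; cv2.imwrite('pics/'+o,cv2.resize(im,None,fx=s,fy=s,interpolation=cv2.INTER_CUBIC))
E
python3 - <<'E'
from h import *
for n in ['top','side','wrist']:
    im,c=snap(n,n+'0.png'); print(n,c['fovy'],c['cx'],c['cy'],np.round(c['cam_to_world'],3).tolist())
s=state(); print({k:np.round(v,3).tolist() for k,v in s.items()})
E
```

```text
pics
top 48.02665565732004 261.98026531708325 183.47721824972888 [[-0.082, -0.975, 0.207, 0.223], [-0.997, 0.08, -0.018, 0.03], [0.001, -0.208, -0.978, 1.479], [0.0, 0.0, 0.0, 1.0]]
side 50.35774668905569 260.02871029089584 196.31208573770692 [[-0.947, -0.191, 0.257, 0.154], [-0.319, 0.505, -0.802, 1.084], [0.024, -0.841, -0.54, 0.797], [0.0, 0.0, 0.0, 1.0]]
wrist 65.70646984690485 253.39787453200773 187.62365408100246 [[0.427, 0.871, 0.245, 0.214], [0.904, -0.411, -0.116, 0.617], [-0.0, 0.271, -0.963, 0.374], [0.0, 0.0, 0.0, 1.0]]
{'t': 0.15, 'joints': [-68.539, 30.767, -0.252, 88.158, 0.149, 61.152, -4.083], 'joint_vel': [0.056, -0.073, -0.052, -0.155, 0.129, 0.088, -0.086], 'joint_torque': [0.001, -58.379, 1.05, -25.936, 0.012, 0.006, 0.0], 'tcp_pos': [0.277, 0.587, 0.231], 'eef_rot': [[-0.904, 0.427, -0.0], [0.427, 0.904, -0.001], [-0.0, -0.001, -1.0]], 'contact_force': [-0.787, -0.569, -0.784], 'moment': [-0.015, 0.01, 0.04], 'opening': 0.085}
```

View pics/top0.png

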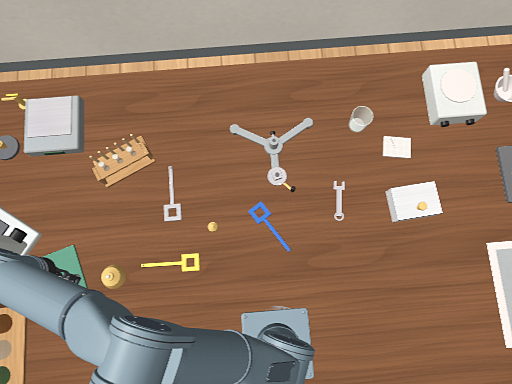

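View pics/side0.png

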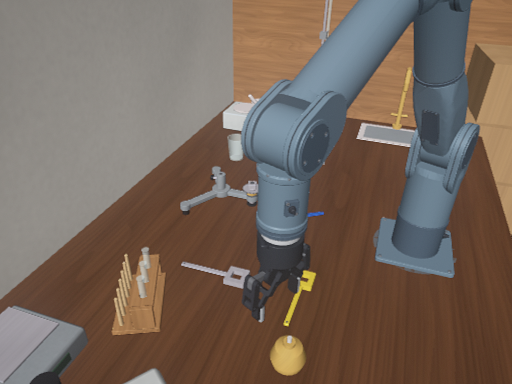

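View pics/wrist0.png

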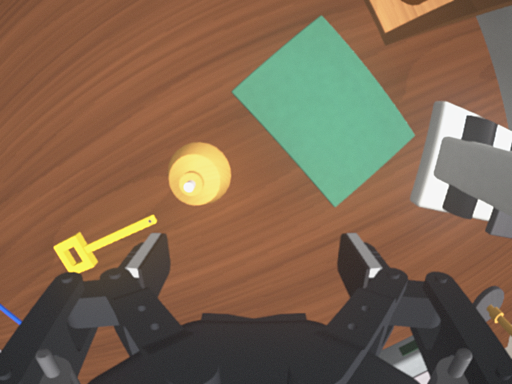

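Three keys are visible in the top view: grey/white with its ring at (172,212) and handle to (171,167), blue at (260,212), and yellow at (190,262). The grey one is steel-coloured and its handle points away from the robot, so it fits. The spanner at (339,200) is the other look-alike. I'll confirm with an enlarged crop.

Run:
```python
from h import *
a=cv2.imread('pics/top0.png')
A=cv2.resize(a[155:230,140:215],None,fx=5,fy=5,interpolation=cv2.INTER_CUBIC)
B=cv2.resize(a[125:200,240:315],None,fx=5,fy=5,interpolation=cv2.INTER_CUBIC)
cv2.imwrite('pics/c0.png',np.hstack([A,B]))
im,c=load('top0.png')
for n,u,v,z in [('ring',172,212,.016),('hend',171,167,.01),('disc',277,176,.07),('pillar',273.5,145,.099),('knob',292,188,.09),('beaker',360,120,.05),('rackc',122,160,.05),('cap',212,226,.03),('spanner',339,200,0.0)]:
    print(n,np.round(onz(c,u,v,z),3))
```

```text
ring [0.458 0.319 0.016]
hend [0.619 0.318 0.01 ]
disc [ 0.543 -0.047  0.07 ]
pillar [ 0.643 -0.043  0.099]
knob [ 0.494 -0.092  0.09 ]
beaker [ 0.724 -0.356  0.05 ]
rackc [0.647 0.476 0.05 ]
cap [0.398 0.184 0.03 ]
spanner [ 0.456 -0.258  0.   ]
```

View pics/c0.png

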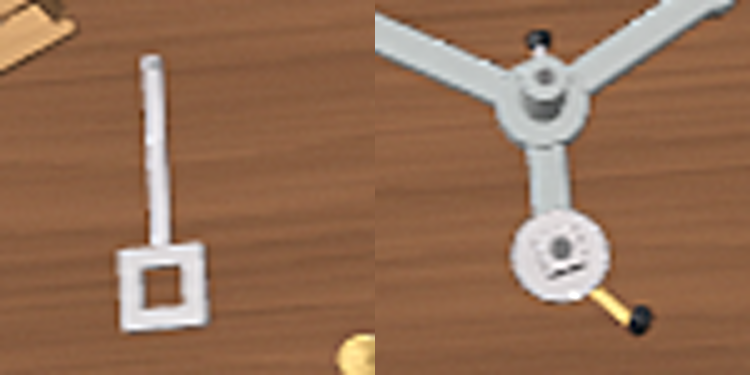

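The crop confirms the grey steel key, ring at top-view (172,212). Next I'll move over it.

```bash
python3 -m crank '[{"claw":0.085,"offset":[0.04,-0.045,0],"turn":0.1},{"claw":0.085,"offset":[0.08,-0.09,0],"turn":0.2},{"claw":0.085,"offset":[0.12,-0.135,0],"turn":0.3},{"claw":0.085,"offset":[0.16,-0.18,0],"turn":0.4},{"claw":0.085,"offset":[0.20,-0.225,0],"turn":0.44},{"claw":0.085,"offset":[0.23,-0.268,0],"turn":0.44},{"claw":0.085,"offset":[0.23,-0.268,0],"turn":0.44},{"claw":0.085,"offset":[0.23,-0.268,0],"turn":0.44},{"claw":0.085,"offset":[0.23,-0.268,0],"turn":0.44}]'
python3 - <<'E'
from h import *
snap('wrist','w1.png'); snap('top','t1.png'); s=state();print(s['t'],s['tcp_pos'],np.round(s['eef_rot'],3).tolist(),np.round(s['joints'],1))
E
```

```text
t: 1.27
tcp_pos: [0.5061, 0.3216, 0.2312]
eef_rot: [[-1.0, -0.002, -0.001], [-0.002, 1.0, 0.001], [0.001, 0.001, -1.0]]
contact_force: [0.3, -0.1, 0.2]
opening: 0.0847
1.375 [0.50634353 0.32128091 0.23123293] [[-1.0, -0.002, -0.0], [-0.002, 1.0, 0.0], [0.0, 0.0, -1.0]] [-35.6  25.8  -1.5  96.1   0.7  58.1  52.8]
```

View pics/w1.png

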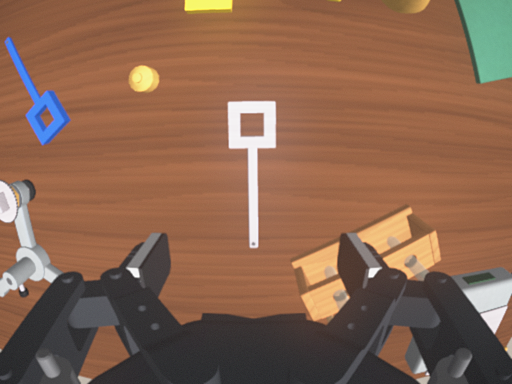

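View pics/t1.png

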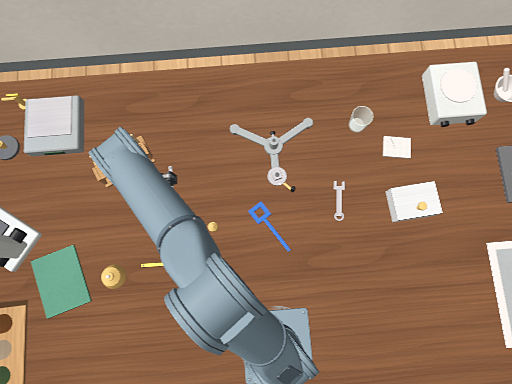

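Run:
```python
from h import *
im,c=load('w1.png')
hsv=cv2.cvtColor(im,cv2.COLOR_RGB2HSV)
m=((hsv[:,:,1]<40)&(hsv[:,:,2]>150)).astype(np.uint8)
n,l,st,ce=cv2.connectedComponentsWithStats(m)
k=l[140,235]; print(st[k],ce[k])
ys,xs=np.where(l==k)
P=lambda u,v,z:onz(c,u,v,z,True)
# ring: rows<=149
mk=(l==k).astype(np.uint8); r=mk.copy(); r[148:]=0
cn=max(cv2.findContours(r,cv2.RETR_EXTERNAL,2)[0],key=cv2.contourArea); q=cv2.approxPolyDP(cn,6,True)[:,0]; W=[P(*p,.016) for p in q]; print(q.tolist(),np.round(W,4).tolist())
h=(1-mk); n2,l2,s2,c2=cv2.connectedComponentsWithStats(h); kk=l2[125,252]; print('hole',s2[kk],c2[kk],P(*c2[kk],.016),P(*c2[kk],.008))
for v in range(155,245,12):
    x=xs[ys==v]; print(v,x.min(),x.max(),np.round(P(x.mean(),v,.012),4))
print('end',P(254,247,.012))
for p in [(293,262),(408,208),(305,318)]: print('rack',P(*p,.02),P(*p,.06))
s=load('w1.png')
```

```text
[ 228  101   48  147 2615] [252.14034417 149.94875717]
[[228, 102], [229, 147], [275, 146], [274, 101]] [[0.4309, 0.2921, 0.016], [0.4856, 0.2928, 0.016], [0.4843, 0.3487, 0.016], [0.4297, 0.3469, 0.016]]
hole [240 113  24  23 543] [251.69060773 123.91160221] [0.45753894 0.32038446 0.016     ] [0.4580166  0.32035638 0.008     ]
155 248 257 [0.4962 0.3214 0.012 ]
167 248 256 [0.5114 0.3208 0.012 ]
179 248 257 [0.5268 0.3215 0.012 ]
191 248 257 [0.5425 0.3215 0.012 ]
203 249 257 [0.5586 0.3221 0.012 ]
215 249 257 [0.5751 0.3222 0.012 ]
227 249 257 [0.5922 0.3222 0.012 ]
239 249 257 [0.6099 0.3222 0.012 ]
end [0.62202043 0.32360511 0.012     ]
rack [0.64178548 0.37718779 0.02      ] [0.61859297 0.37092409 0.06      ]
rack [0.56505683 0.53883932 0.02      ] [0.55051692 0.51434637 0.06      ]
rack [0.74514251 0.4028454  0.02      ] [0.71029454 0.39368833 0.06      ]
```

The key's ring is centred at wrist pixel (252,124), with the handle running straight down to (254,247). Before gripping, I'll look at the stand with an unobstructed wrist view.

```bash
python3 -m crank '[{"claw":0.085,"offset":[0.01,-0.06,0],"turn":0},{"claw":0.085,"offset":[0.02,-0.12,0],"turn":0},{"claw":0.085,"offset":[0.03,-0.18,0],"turn":0},{"claw":0.085,"offset":[0.04,-0.24,0],"turn":0},{"claw":0.085,"offset":[0.05,-0.30,0],"turn":0},{"claw":0.085,"offset":[0.06,-0.36,0],"turn":0},{"claw":0.085,"offset":[0.06,-0.366,0],"turn":0},{"claw":0.085,"offset":[0.06,-0.366,0],"turn":0},{"claw":0.085,"offset":[0.06,-0.366,0],"turn":0}]'
python3 - <<'E'
from h import *
snap('wrist','w2.png'); snap('side','s2.png'); s=state();print(s['t'],s['tcp_pos'],np.round(s['eef_rot'],3).tolist(),np.round(s['joints'],1))
E
```

```text
t: 2.5
tcp_pos: [0.5673, -0.0435, 0.2312]
eef_rot: [[-1.0, -0.003, -0.0], [-0.003, 1.0, 0.001], [0.0, 0.001, -1.0]]
contact_force: [0.0, -0.3, 1.0]
opening: 0.0854
2.6 [ 0.56732715 -0.0439932   0.23125599] [[-1.0, -0.002, -0.0], [-0.002, 1.0, 0.001], [0.0, 0.001, -1.0]] [ -4.   22.8   5.1 101.   -2.4  56.3  92.2]
```

View pics/w2.png

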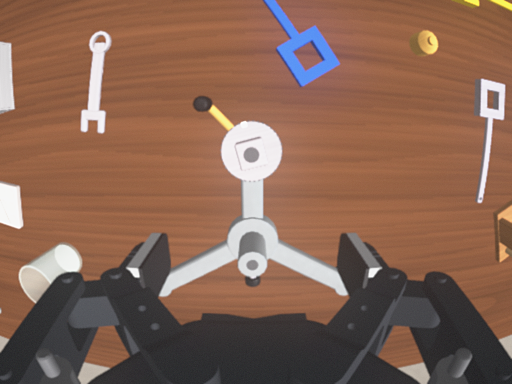

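View pics/s2.png

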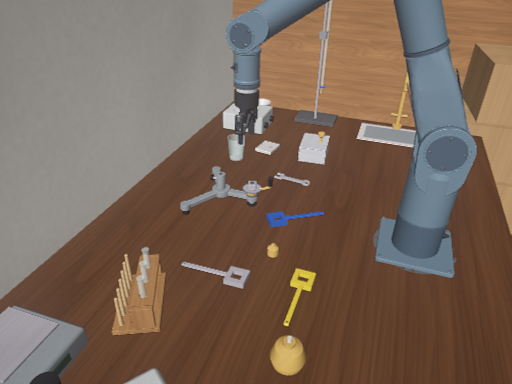

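```bash
python3 -c "
from h import *
crop('w2.png',190,90,300,290,4,'c2.png')
crop('w2.png',212,114,292,189,8,'c2b.png')"
```

```text
(no output)
```

View pics/c2b.png

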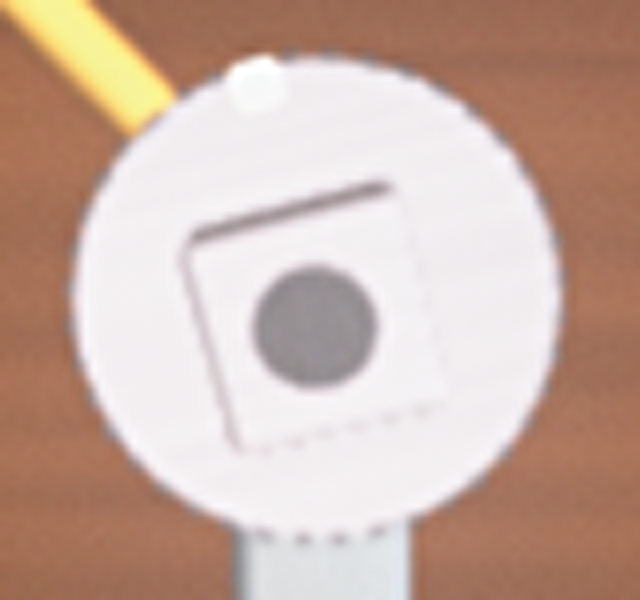

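View pics/c2.png

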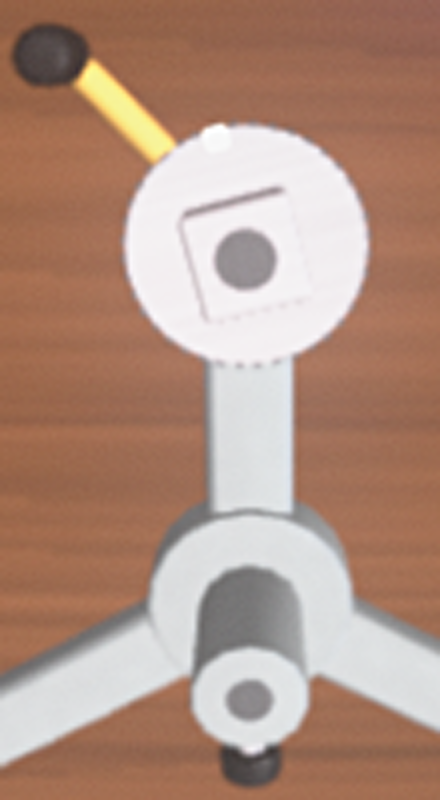

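Run:
```python
from h import *
im,c=load('w2.png')
P=lambda p,z:onz(c,p[0],p[1],z,True)
f=lambda x,y:(212+(x+.5)/8-.5,114+(y+.5)/8-.5)
hsv=cv2.cvtColor(im,cv2.COLOR_RGB2HSV)
cor=[f(190,243),f(388,188),f(447,405),f(238,450)]
W=np.array([P(p,.086) for p in cor]); print(np.round(W,4).tolist(),'centre',W.mean(0))
for i in range(4): d=W[(i+1)%4]-W[i]; print(np.hypot(*d[:2]),np.degrees(np.arctan2(d[1],d[0])))
print('stud',P(f(315,326),.086))
print('paint',P(f(257,82),.066))
m=((hsv[:,:,1]<40)&(hsv[:,:,2]>200)).astype(np.uint8)
m2=np.zeros_like(m); cv2.circle(m2,(251,151),36,1,-1); m&=m2; m[int(180):]=0
cn=max(cv2.findContours(m,0,cv2.CHAIN_APPROX_NONE)[0],key=cv2.contourArea)[:,0]
w=np.array([P(p,.066) for p in cn]);
for it in range(5):
    A=np.c_[2*w[:,:2],np.ones(len(w))]; x=np.linalg.lstsq(A,(w[:,:2]**2).sum(1),rcond=None)[0]; r=np.sqrt(x[2]+x[0]**2+x[1]**2)
    e=abs(np.hypot(w[:,0]-x[0],w[:,1]-x[1])-r); w=w[e<max(.0008,np.percentile(e,85))]
print('disc',x[:2],r,len(w))
g=lambda x,y:(190+(x+.5)/4-.5,90+(y+.5)/4-.5)
pil=P(g(250,698),.099); print('pillar',pil,'disc->pillar yaw',np.degrees(np.arctan2(pil[1]-x[1],pil[0]-x[0])),np.hypot(pil[1]-x[1],pil[0]-x[0]))
k=P(g(48,55),.09); print('knob',k, np.degrees(np.arctan2(k[1]-x[1],k[0]-x[0])),np.hypot(k[1]-x[1],k[0]-x[0]))
# top view
im,c=load('t1.png'); print('top disc', onz(c,277,176,.066))
```

```text
[[0.5343, -0.0604, 0.086], [0.5275, -0.0363, 0.086], [0.5544, -0.0288, 0.086], [0.5602, -0.0547, 0.086]] centre [ 0.54409576 -0.04504769  0.086     ]
0.025055661546107534 105.70394535603546
0.027961400827862613 15.545031450963325
0.02652451875581357 -77.44777624374811
0.026545740728391123 -167.54894770299427
stud [ 0.54457762 -0.04513824  0.086     ]
paint [ 0.51575882 -0.05277712  0.066     ]
disc [ 0.5446074  -0.04509269] 0.031391804902170105 151
pillar [ 0.65947095 -0.04379215  0.099     ] disc->pillar yaw 0.6487059939364967 0.1148709121132229
knob [ 0.49405171 -0.09225248  0.09      ] -136.9903939825714 0.0691369890793038
top disc [ 0.54362745 -0.0474077   0.066     ]
```

The screw is at (0.5446, -0.0451), the stand yaw is about 0.65° and the head yaw about 14.2°. That gives a handle gap of about 5 mm to the pillar, which fits the description. The knob is at -137° from the screw. I'll go back and grip the key.

```bash
python3 -m crank '[{"claw":0.06,"offset":[-0.01,0.06,0],"turn":0},{"claw":0.06,"offset":[-0.02,0.12,0],"turn":0},{"claw":0.06,"offset":[-0.03,0.18,0],"turn":0},{"claw":0.06,"offset":[-0.04,0.24,0],"turn":0},{"claw":0.06,"offset":[-0.05,0.30,-0.02],"turn":0},{"claw":0.06,"offset":[-0.059,0.36,-0.06],"turn":0},{"claw":0.06,"offset":[-0.059,0.3665,-0.11],"turn":0},{"claw":0.06,"offset":[-0.059,0.3665,-0.16],"turn":0},{"claw":0.06,"offset":[-0.059,0.3665,-0.19],"turn":0},{"claw":0.06,"offset":[-0.059,0.3665,-0.19],"turn":0}]'
python3 - <<'E'
from h import *
snap('wrist','w3.png')
E
```

```text
t: 3.85
tcp_pos: [0.5059, 0.3202, 0.0392]
eef_rot: [[-1.0, -0.001, -0.004], [-0.001, 1.0, -0.002], [0.004, -0.002, -1.0]]
contact_force: [-0.0, -0.7, 0.8]
opening: 0.0602
```

View pics/w3.png

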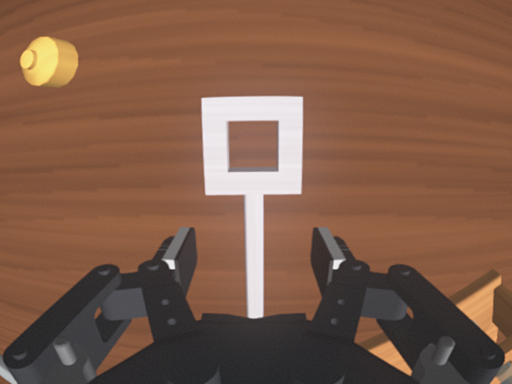

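The handle sits midway between the pads. Next I'll go down and close.

```bash
python3 -m crank '[{"claw":0.06,"offset":[0,0.001,-0.02],"turn":0},{"claw":0.06,"offset":[0,0.001,-0.035],"turn":0},{"claw":0.06,"offset":[0,0.001,-0.036],"turn":0},{"claw":0.005,"offset":[0,0.001,-0.036],"turn":0},{"claw":0.005,"offset":[0,0.001,-0.036],"turn":0},{"claw":0.005,"offset":[0,0.001,-0.036],"turn":0},{"claw":0.005,"offset":[0,0.001,-0.036],"turn":0},{"claw":0.005,"offset":[0,0.001,-0.036],"turn":0}]' 100
python3 -m crank '[{"claw":0.005,"offset":[0,0,0],"turn":0},{"claw":0.005,"offset":[0,0,0.03],"turn":0},{"claw":0.005,"offset":[0,0,0.08],"turn":0},{"claw":0.005,"offset":[0,0,0.08],"turn":0},{"claw":0.005,"offset":[0,0,0.08],"turn":0}]'
python3 - <<'E'
from h import *
snap('wrist','w4.png');snap('side','s4.png')
E
```

```text
t: 4.9
tcp_pos: [0.5087, 0.3213, 0.0058]
eef_rot: [[-1.0, 0.001, 0.001], [0.001, 1.0, 0.0], [-0.001, 0.0, -1.0]]
contact_force: [-0.2, -2.5, 5.8]
opening: 0.0079
t: 5.52
tcp_pos: [0.5074, 0.3209, 0.0842]
eef_rot: [[-1.0, 0.001, -0.002], [0.001, 1.0, -0.001], [0.002, -0.001, -1.0]]
contact_force: [-0.3, -0.4, -3.6]
opening: 0.0079
```

View pics/w4.png

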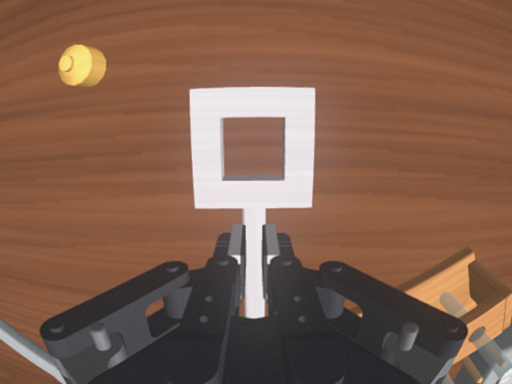

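View pics/s4.png

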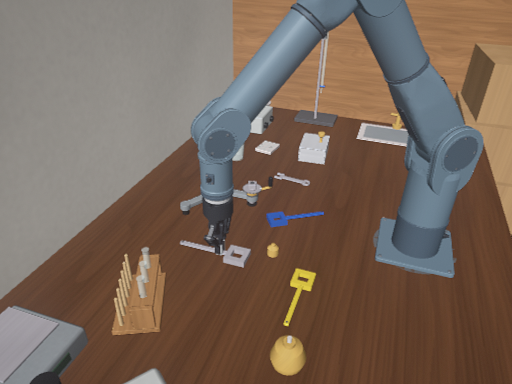

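The key is lifted and held.  The ring shows at wrist (190-315, 88-208), level so far as can be seen. I'll measure how it sits in the hand.

```bash
cat > ringm.py <<'E'
from h import *
def meas(f,ztop,y0=60,y1=215,seed=(205,150)):
    im,c=load(f); hsv=cv2.cvtColor(im,cv2.COLOR_RGB2HSV)
    m=((hsv[:,:,1]<45)&(hsv[:,:,2]>190)).astype(np.uint8); 
    n,l,st,ce=cv2.connectedComponentsWithStats(m,connectivity=4); k=l[seed[1],seed[0]]; mk=(l==k).astype(np.uint8)
    o=cv2.morphologyEx(mk,cv2.MORPH_OPEN,np.ones((25,25))) if False else mk
    cn=max(cv2.findContours(o,0,cv2.CHAIN_APPROX_NONE)[0],key=cv2.contourArea)[:,0]
    return im,c,mk,cn,l
E
python3 - <<'E'
from ringm import *
im,c,mk,cn,l=meas('w4.png',.0944)
z=.0944
W=np.array([onz(c,p[0],p[1],z,True)[:2] for p in cn]); ctr=onz(c,253,148,z,True)[:2]; print(ctr)
# edges: fit left,right,front lines within ranges
d=W-ctr
res={}
for nme,sel in [('yL',(d[:,1]<-.022)&(abs(d[:,0])<.022)),('yR',(d[:,1]>.022)&(abs(d[:,0])<.022)),('xN',(d[:,0]<-.022)&(abs(d[:,1])<.022)),('xF',(d[:,0]>.022)&(d[:,0]<.033)&(abs(d[:,1])<.024)&(abs(d[:,1])>.008))]:
    a=W[sel]; vx,vy,x0,y0=cv2.fitLine(a.astype(np.float32),cv2.DIST_HUBER,0,.0005,.01)[:,0]; print(nme,len(a),(x0,y0),np.degrees(np.arctan2(vy,vx)))
s=state(); print(s['tcp_pos'])
im2=cv2.imread('pics/w4.png'); cv2.imwrite('pics/c4.png',cv2.resize(im2[80:330,180:330],None,fx=3,fy=3)[:600])
hh=(1-mk)[80:220,180:330]
E
```

```text
[0.45629877 0.32123209]
yL 94 (np.float32(0.4559401), np.float32(0.29301268)) 0.3886949
yR 94 (np.float32(0.4559946), np.float32(0.34887776)) 0.5292143
xN 99 (np.float32(0.42877007), np.float32(0.32125)) -89.644745
xF 67 (np.float32(0.48454815), np.float32(0.3227959)) -89.8097
[0.50691751 0.32048661 0.08339991]
```

```bash
python3 -c "
from h import *
crop('w4.png',185,80,325,330,2.3,'c4.png')"
```

```text
(no output)
```

View pics/c4.png

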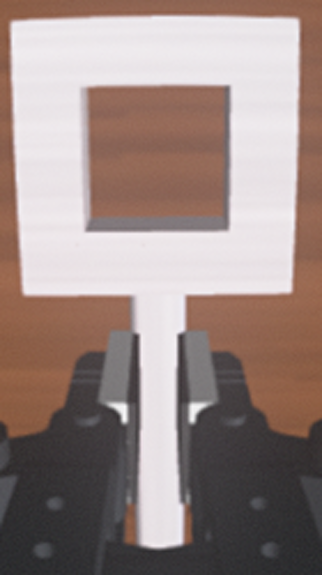

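The block measures 55.9 x 55.8 mm, so it's level. Its centre is 50.6 mm ahead of the TCP at yaw 0.45°. I'll carry it to hover over the screw, turning by 0.24 rad.

```bash
python3 -m crank '[{"claw":0.005,"offset":[0,-0.01,0.05],"turn":0},{"claw":0.005,"offset":[0.01,-0.06,0.07],"turn":0.05},{"claw":0.005,"offset":[0.02,-0.12,0.07],"turn":0.1},{"claw":0.005,"offset":[0.035,-0.18,0.07],"turn":0.15},{"claw":0.005,"offset":[0.05,-0.24,0.07],"turn":0.2},{"claw":0.005,"offset":[0.07,-0.30,0.07],"turn":0.24},{"claw":0.005,"offset":[0.087,-0.345,0.07],"turn":0.24},{"claw":0.005,"offset":[0.087,-0.354,0.066],"turn":0.24},{"claw":0.005,"offset":[0.087,-0.354,0.066],"turn":0.24},{"claw":0.005,"offset":[0.087,-0.354,0.066],"turn":0.24}]'
python3 - <<'E'
from h import *
snap('wrist','w5.png');s=state(); print(s['t'],s['tcp_pos'],np.round(s['eef_rot'],3).tolist())
E
```

```text
t: 6.88
tcp_pos: [0.5946, -0.0303, 0.1506]
eef_rot: [[-0.971, -0.239, -0.002], [-0.239, 0.971, 0.001], [0.001, 0.002, -1.0]]
contact_force: [-0.5, -0.0, -3.9]
opening: 0.0078
6.925 [ 0.59490512 -0.03026138  0.15091162] [[-0.971, -0.24, -0.001], [-0.24, 0.971, 0.001], [0.001, 0.001, -1.0]]
```

View pics/w5.png

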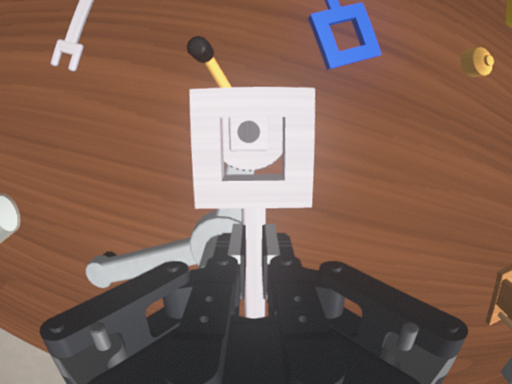

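The head shows through the hole, with its stud at (249,131) and its edges parallel to the key's. I'll correct the offset and go down to about 4 mm above the head.

```bash
python3 -m crank '[{"claw":0.005,"offset":[-0.001,-0.003,-0.025],"turn":0},{"claw":0.005,"offset":[-0.001,-0.003,-0.045],"turn":0},{"claw":0.005,"offset":[-0.001,-0.003,-0.055],"turn":0},{"claw":0.005,"offset":[-0.001,-0.003,-0.055],"turn":0},{"claw":0.005,"offset":[-0.001,-0.003,-0.055],"turn":0}]'
python3 - <<'E'
from h import *
snap('wrist','w6.png');s=state(); print(s['t'],s['tcp_pos'],np.round(s['eef_rot'],3).tolist())
crop('w6.png',180,75,330,225,4,'c6.png')
E
```

```text
t: 7.55
tcp_pos: [0.595, -0.0353, 0.0971]
eef_rot: [[-0.971, -0.237, 0.001], [-0.237, 0.971, 0.0], [-0.001, -0.0, -1.0]]
contact_force: [0.0, -0.5, -3.0]
opening: 0.008
7.6 [ 0.59507693 -0.03540593  0.0972262 ] [[-0.971, -0.237, 0.002], [-0.237, 0.971, 0.0], [-0.002, -0.0, -1.0]]
```

View pics/c6.png

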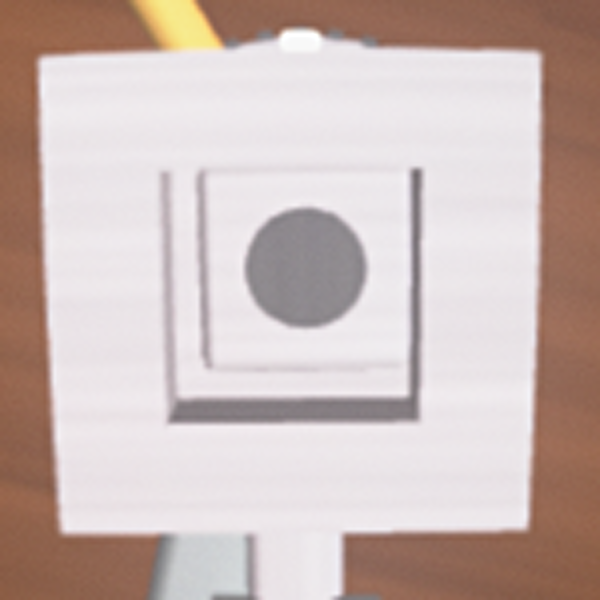

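```bash
cat > rel.py <<'E'
from h import *
def rel(f,x0,y0,s,hole,stud,headL,zt,yaw):
    im,c=load(f); g=lambda p:(x0+(p[0]+.5)/s-.5,y0+(p[1]+.5)/s-.5)
    R=np.array([[np.cos(yaw),np.sin(yaw)],[-np.sin(yaw),np.cos(yaw)]])
    H=np.array([onz(c,*g(p),zt,True)[:2] for p in hole]); S=onz(c,*g(stud),.086,True)[:2]
    print('hole ctr',H.mean(0),'sizes',[np.round(np.linalg.norm(H[i]-H[i-1]),4) for i in range(4)],'yaw',[np.round(np.degrees(np.arctan2(*(H[3-i]-H[i])[::-1])),2) for i in (0,1)])
    print('stud',S,'stud-hole world',np.round(S-H.mean(0),4),'tool',np.round(R@(S-H.mean(0)),4))
    for a,b in headL:
        A=onz(c,*g(a),.086,True)[:2];B=onz(c,*g(b),.086,True)[:2]; print('head edge',np.degrees(np.arctan2(*(B-A)[::-1])))
E
python3 - <<'E'
from rel import *
rel('w6.png',180,75,4,[(162,171),(422,168),(419,421),(168,423)],(306,267),[((200,170),(207,366))],.1074,np.radians(13.7))
from ringm import *
im,c,mk,cn,l=meas('w6.png',0)
z=.1074
W=np.array([onz(c,p[0],p[1],z,True)[:2] for p in cn]); yaw=np.radians(13.8); R=np.array([[np.cos(yaw),np.sin(yaw)],[-np.sin(yaw),np.cos(yaw)]])
W=W@R.T; ctr=R@onz(c,253,148,z,True)[:2]; d=W-ctr;o=[]
for nme,sel in [('yL',(d[:,1]<-.022)&(abs(d[:,0])<.022)),('yR',(d[:,1]>.022)&(abs(d[:,0])<.022)),('xN',(d[:,0]<-.022)&(d[:,0]>-.033)&(abs(d[:,1])<.024)&(abs(d[:,1])>.012)),('xF',(d[:,0]>.022)&(d[:,0]<.033)&(abs(d[:,1])<.024)&(abs(d[:,1])>.008))]:
    a=W[sel]; vx,vy,x0,y0=cv2.fitLine(a.astype(np.float32),cv2.DIST_HUBER,0,.0005,.01)[:,0]; print(nme,len(a),(x0,y0),np.degrees(np.arctan2(vy,vx))); o.append((x0,y0))
k=np.array([(o[2][0]+o[3][0])/2,(o[0][1]+o[1][1])/2]); print('key ctr world',R.T@k)
E
```

```text
hole ctr [ 0.54578762 -0.04677541] sizes [np.float64(0.0291), np.float64(0.029), np.float64(0.0291), np.float64(0.0291)] yaw [np.float64(13.91), np.float64(14.2)]
stud [ 0.54457114 -0.04530723] stud-hole world [-0.0012  0.0015] tool [-0.0008  0.0017]
head edge 15.005890527584597
yL 94 (np.float32(0.51809055), np.float32(-0.2036451)) 0.33818364
yR 94 (np.float32(0.51008683), np.float32(-0.14799282)) 0.70352644
xN 53 (np.float32(0.4909954), np.float32(-0.17903751)) -89.39397
xF 62 (np.float32(0.5469149), np.float32(-0.17856786)) -89.28728
key ctr world [ 0.5459138  -0.04695565]
```

```bash
python3 -m crank '[{"claw":0.005,"offset":[-0.0013,0.002,0],"turn":0.01},{"claw":0.005,"offset":[-0.0013,0.002,-0.004],"turn":0.01},{"claw":0.005,"offset":[-0.0013,0.002,-0.004],"turn":0.01},{"claw":0.005,"offset":[-0.0013,0.002,-0.004],"turn":0.01}]'
python3 - <<'E'
from h import *
snap('wrist','w7.png');s=state(); print(s['t'],s['tcp_pos'],np.round(s['eef_rot'],3).tolist())
crop('w7.png',180,75,330,225,4,'c7.png')
E
```

```text
t: 8.1
tcp_pos: [0.593, -0.0337, 0.0922]
eef_rot: [[-0.969, -0.247, -0.0], [-0.247, 0.969, -0.0], [0.0, -0.0, -1.0]]
contact_force: [0.1, -0.3, -3.4]
opening: 0.0081
8.15 [ 0.59298488 -0.03372965  0.09224975] [[-0.969, -0.247, -0.0], [-0.247, 0.969, -0.0], [0.0, -0.0, -1.0]]
```

View pics/c7.png

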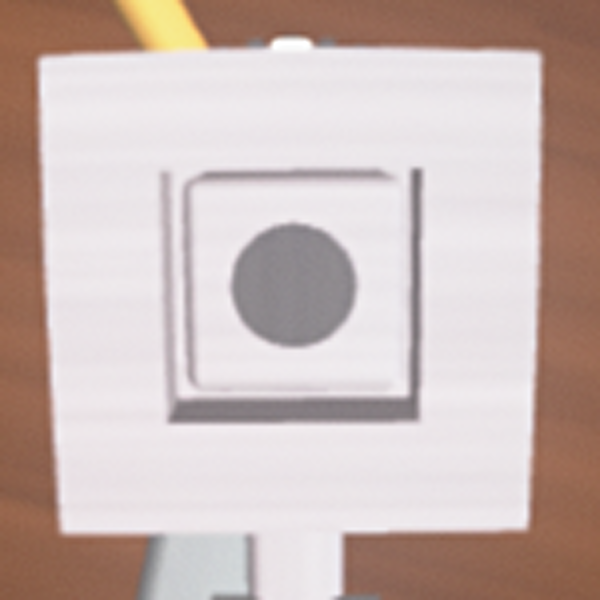

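Run:
```python
from rel import *
rel('w7.png',180,75,4,[(162,171),(422,168),(419,421),(168,423)],(294,285),[((187,185),(192,382)),((405,185),(403,385))],.1024,np.radians(14.6))
```

```text
hole ctr [ 0.5438803  -0.04565581] sizes [np.float64(0.0291), np.float64(0.029), np.float64(0.0292), np.float64(0.0291)] yaw [np.float64(14.46), np.float64(14.73)]
stud [ 0.54465191 -0.04530199] stud-hole world [0.0008 0.0004] tool [0.0008 0.0001]
head edge 14.806292532780134
head edge 14.655236735190783
```

Aligned to within 1 mm and 0.3°. I'll shift by (+0.8, +0.3) mm and lower in two stages, watching the force.

```bash
python3 -m crank '[{"claw":0.005,"offset":[0.0008,0.0003,0],"turn":0},{"claw":0.005,"offset":[0.0008,0.0003,-0.003],"turn":0},{"claw":0.005,"offset":[0.0008,0.0003,-0.006],"turn":0},{"claw":0.005,"offset":[0.0008,0.0003,-0.009],"turn":0},{"claw":0.005,"offset":[0.0008,0.0003,-0.01],"turn":0}]'
```

```text
t: 8.78
tcp_pos: [0.5936, -0.0333, 0.0819]
eef_rot: [[-0.969, -0.247, -0.001], [-0.247, 0.969, 0.0], [0.001, 0.0, -1.0]]
contact_force: [-0.2, -0.1, -4.3]
opening: 0.0078
```

```bash
python3 -m crank '[{"claw":0.005,"offset":[0,0,-0.003],"turn":0},{"claw":0.005,"offset":[0,0,-0.006],"turn":0},{"claw":0.005,"offset":[0,0,-0.009],"turn":0},{"claw":0.005,"offset":[0,0,-0.0105],"turn":0},{"claw":0.005,"offset":[0,0,-0.0105],"turn":0}]'
python3 - <<'E'
from h import *
snap('wrist','w8.png')
crop('w8.png',150,75,350,275,3,'c8.png')
E
```

```text
t: 9.4
tcp_pos: [0.5938, -0.0334, 0.0721]
eef_rot: [[-0.969, -0.247, -0.0], [-0.247, 0.969, -0.0], [0.0, -0.0, -1.0]]
contact_force: [-1.9, 0.4, 0.8]
opening: 0.0079
```

View pics/c8.png

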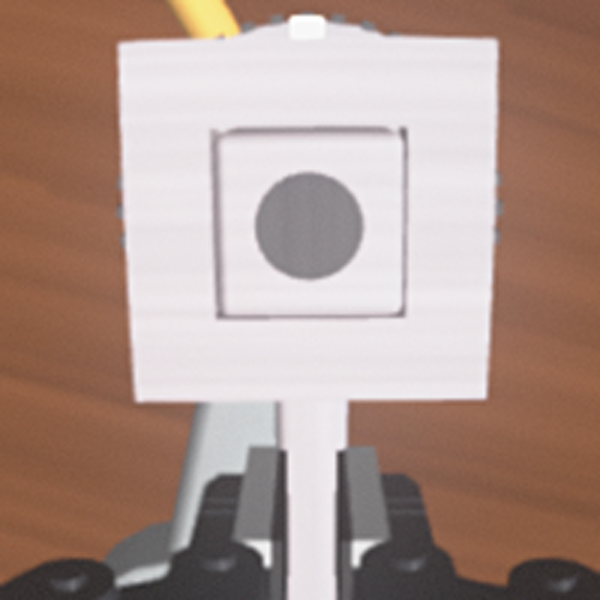

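The head fills the hole and z is 72.1 mm, so the key is seated. I'll press it 1 mm, release, and lift away.

```bash
python3 -m crank '[{"claw":0.005,"offset":[0,0,-0.001],"turn":0},{"claw":0.005,"offset":[0,0,-0.001],"turn":0},{"claw":0.03,"offset":[0,0,-0.001],"turn":0},{"claw":0.04,"offset":[0,0,0],"turn":0},{"claw":0.05,"offset":[0,0,0],"turn":0},{"claw":0.05,"offset":[0,0,0.03],"turn":0},{"claw":0.05,"offset":[0,0,0.07],"turn":0},{"claw":0.05,"offset":[0,0,0.11],"turn":0},{"claw":0.05,"offset":[-0.03,0,0.13],"turn":0},{"claw":0.05,"offset":[-0.03,0,0.13],"turn":0}]'
python3 - <<'E'
from h import *
snap('wrist','w9.png');snap('side','s9.png');print(state()['t'],state()['tcp_pos'],state()['contact_force'])
E
```

```text
t: 10.7
tcp_pos: [0.5635, -0.0336, 0.2034]
eef_rot: [[-0.969, -0.246, 0.002], [-0.246, 0.969, -0.0], [-0.002, -0.001, -1.0]]
contact_force: [0.5, -0.1, -0.4]
opening: 0.0501
10.8 [ 0.56402354 -0.03335898  0.20173668] [-0.65008737 -0.68211957 -0.49471247]
```

View pics/w9.png

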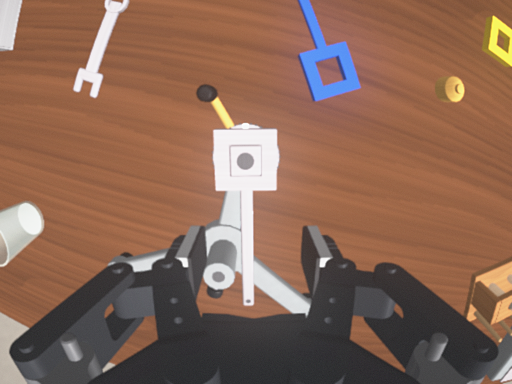

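View pics/s9.png

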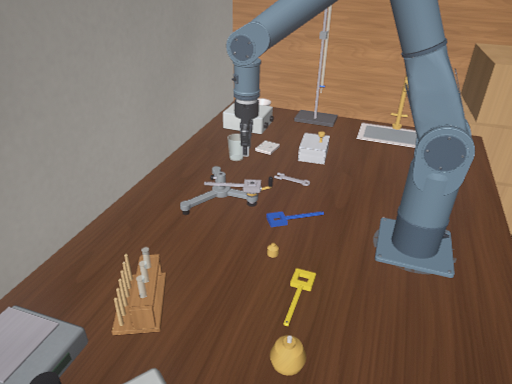

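Top and side views agree: the key is on the head and its handle lies left of the pillar. Next I'll check the paint mark and re-measure the knob.

Run:
```python
from h import *
im,c=load('w9.png'); C=np.array([.5446,-.0451])
gray=cv2.cvtColor(im,cv2.COLOR_RGB2HSV)[:,:,2]; m=(gray<75).astype(np.uint8); m[:, :180]=0; m[:, 235:]=0; m[:70]=0; m[115:]=0
n,l,st,ce=cv2.connectedComponentsWithStats(m); k=1+np.argmax(st[1:,4]); print(st[k],ce[k])
for z in (.093,.085):
    p=onz(c,*ce[k],z,True)[:2]; print(p,np.degrees(np.arctan2(*(p-C)[::-1])),np.linalg.norm(p-C))
print('paint',onz(c,245.3,126,.066,True)); crop('w9.png',185,75,305,315,2.5,'c9.png')
s=state(); R=np.array(s['eef_rot']); print('y yaw',np.degrees(np.arctan2(R[1,1],R[0,1])),s['tcp_pos'])
```

```text
[204  86  12  15  44] [211.61363636  93.20454545]
[ 0.49339441 -0.08690776] -140.7694389733443 0.06610522801429196
[ 0.49333704 -0.08806493] -140.03268007862107 0.06688703557660797
paint [ 0.51604882 -0.05254206  0.066     ]
y yaw 104.281112592445 [ 0.56402354 -0.03335898  0.20173668]
```

View pics/c9.png

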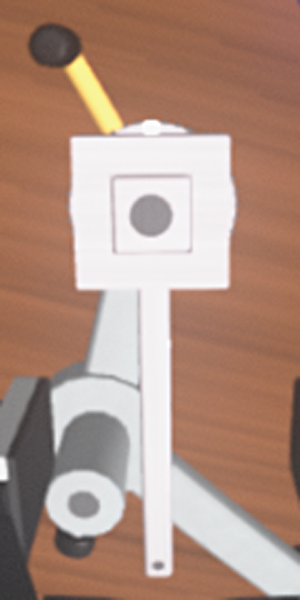

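Paint mark at 0.3 mm from its start, so the setting is kept. Now I'll hover over the knob with the jaws across its path.

```bash
python3 -m crank '[{"claw":0.045,"offset":[-0.02,-0.017,0],"turn":0.15},{"claw":0.045,"offset":[-0.045,-0.037,0],"turn":0.3},{"claw":0.045,"offset":[-0.0706,-0.0594,0],"turn":0.45},{"claw":0.045,"offset":[-0.0706,-0.0594,-0.04],"turn":0.5},{"claw":0.045,"offset":[-0.0706,-0.0594,-0.08],"turn":0.5},{"claw":0.045,"offset":[-0.0706,-0.0594,-0.08],"turn":0.5},{"claw":0.045,"offset":[-0.0706,-0.0594,-0.08],"turn":0.5}]'
python3 - <<'E'
from h import *
snap('wrist','w10.png'); s=state(); print(s['t'],s['tcp_pos'],np.round(s['joints'],1))
E
```

```text
t: 11.68
tcp_pos: [0.4941, -0.0927, 0.1224]
eef_rot: [[-0.732, -0.681, 0.001], [-0.681, 0.732, 0.0], [-0.001, -0.0, -1.0]]
contact_force: [0.6, -0.3, 1.1]
opening: 0.0451
11.725 [ 0.494524   -0.09279365  0.12293187] [ 11.1  25.8  -6.9 114.8   4.7  39.6 134.2]
```

View pics/w10.png

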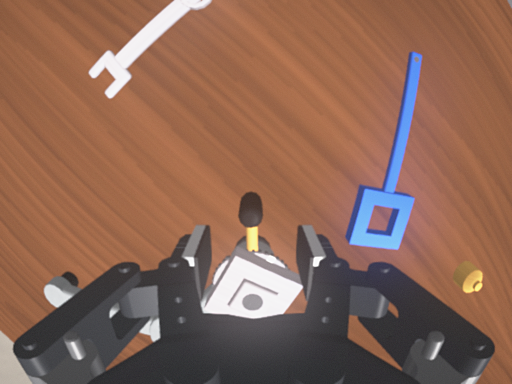

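Run:
```python
from h import *
im,c=load('w10.png'); C=np.array([.5446,-.0451])
crop('w10.png',200,170,310,330,3,'c10.png')
for uv in [(251,214),(251,212),(251,216)]:
    p=onz(c,*uv,.093,True)[:2]; print(p,np.degrees(np.arctan2(*(p-C)[::-1])),np.linalg.norm(p-C))
```

```text
[ 0.491655   -0.09526543] -136.54416366904962 0.07293657202495087
[ 0.49067953 -0.09616827] -136.5561557520347 0.07426563714418699
[ 0.49263552 -0.09435797] -136.53162505218526 0.07160066174659964
```

View pics/c10.png

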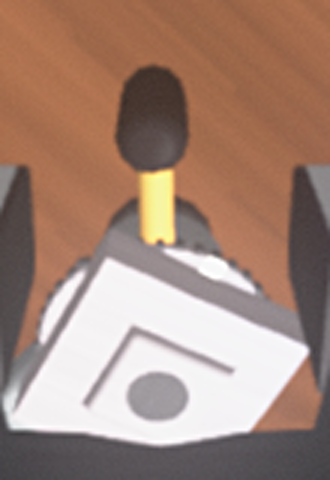

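The knob top is midway between the pads, at -136.6° and a radius of 71 mm. I'll go down around it and narrow the jaws without gripping.

```bash
python3 -m crank '[{"claw":0.045,"offset":[0,0,-0.03],"turn":0},{"claw":0.045,"offset":[0,0,-0.055],"turn":0},{"claw":0.045,"offset":[0,0,-0.057],"turn":0},{"claw":0.026,"offset":[0,0,-0.057],"turn":0},{"claw":0.026,"offset":[0,0,-0.057],"turn":0},{"claw":0.026,"offset":[0,0,-0.057],"turn":0}]' 20
cat > st.py <<'E'
from h import *
C=np.array([.5446,-.0451]); s=state(); p=np.array(s['tcp_pos']); R=np.array(s['eef_rot']); f=np.array(s['contact_force'])
d=p[:2]-C; ph=np.arctan2(d[1],d[0]); t=np.array([np.sin(ph),-np.cos(ph)]); n=d/np.linalg.norm(d)
yy=np.degrees(np.arctan2(R[1,1],R[0,1]))
print('t %.2f phi %.1f r %.4f z %.4f yaw-err %.1f open %.4f | drag(back) %.1f radial %.1f fz %.1f Mz %.2f'%(s['t'],np.degrees(ph)%360,np.linalg.norm(d),p[2],(yy-(np.degrees(ph)+270))%360,s['opening'],-f[:2]@t,f[:2]@n,f[2],s['moment'][2]))
import sys
# suggested offsets for angular steps (deg) clockwise
y0=np.radians(yy)
for a in sys.argv[1:]:
    q=ph-np.radians(float(a)); tgt=C+.070*np.array([np.cos(q),np.sin(q)]); turn=(q-np.pi/2-y0+np.pi)%(2*np.pi)-np.pi
    print(a,np.round(tgt-p[:2],4),'turn',round(turn,3))
E
python3 st.py 2 4 6 8 10 12 14
```

```text
t: 12.48
tcp_pos: [0.4939, -0.0928, 0.0656]
eef_rot: [[-0.732, -0.681, 0.002], [-0.681, 0.732, -0.0], [-0.001, -0.001, -1.0]]
contact_force: [0.5, 0.2, 1.0]
opening: 0.026
t 12.47 phi 223.2 r 0.0697 z 0.0656 yaw-err 359.7 open 0.0260 | drag(back) 0.2 radial -0.5 fz 1.0 Mz 0.05
2 [-0.0019  0.0016] turn -0.029
4 [-0.0035  0.0034] turn -0.064
6 [-0.005   0.0054] turn -0.099
8 [-0.0064  0.0073] turn -0.134
10 [-0.0078  0.0093] turn -0.169
12 [-0.0091  0.0114] turn -0.204
14 [-0.0103  0.0135] turn -0.239
```

```bash
python3 -m crank '[{"claw":0.026,"offset":[-0.0035,0.0034,0],"turn":-0.064},{"claw":0.026,"offset":[-0.0064,0.0073,0],"turn":-0.134},{"claw":0.026,"offset":[-0.0091,0.0114,0],"turn":-0.204},{"claw":0.026,"offset":[-0.0103,0.0135,0],"turn":-0.239}]'; python3 st.py 2 4 6 8
```

```text
t: 12.98
tcp_pos: [0.4843, -0.0799, 0.0655]
eef_rot: [[-0.873, -0.487, 0.003], [-0.487, 0.873, -0.001], [-0.002, -0.002, -1.0]]
contact_force: [2.2, -2.7, -0.2]
opening: 0.0259
t 12.97 phi 210.0 r 0.0697 z 0.0655 yaw-err 359.2 open 0.0259 | drag(back) 3.5 radial -0.5 fz -0.2 Mz -0.00
2 [-0.0015  0.002 ] turn -0.021
4 [-0.0026  0.0041] turn -0.056
6 [-0.0036  0.0064] turn -0.091
8 [-0.0046  0.0086] turn -0.125
```

Free-running drag is 3.5 N, as expected. I'll continue in steps of about 5 mm, reading after each.

```bash
python3 -m crank '[{"claw":0.026,"offset":[-0.0015,0.002,0],"turn":-0.025},{"claw":0.026,"offset":[-0.0026,0.0041,0],"turn":-0.06}]'|tail -2; python3 st.py 2 4 6
```

```text
contact_force: [3.9, -2.1, 0.6]
opening: 0.026
t 13.22 phi 205.4 r 0.0702 z 0.0651 yaw-err 0.3 open 0.0260 | drag(back) 3.5 radial -2.6 fz 0.6 Mz 0.07
2 [-0.0008  0.0023] turn -0.04
4 [-0.0018  0.0046] turn -0.075
6 [-0.0026  0.0069] turn -0.11
```

Run:
```python
from h import *
snap('top','t11.png'); crop('t11.png',240,125,315,200,7,'ct11.png')
```

```text
(no output)
```

View pics/ct11.png

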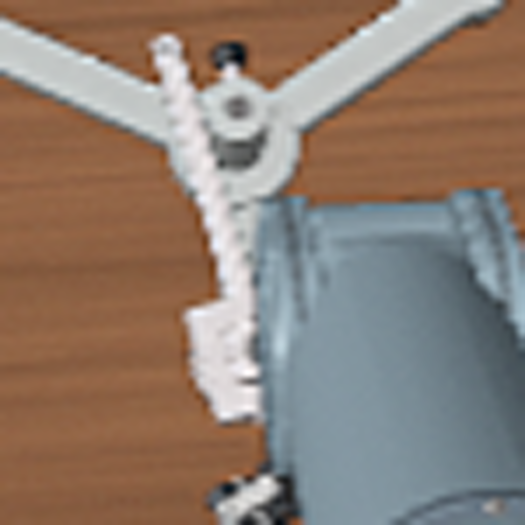

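The handle is on the left of the pillar. Continuing.

```bash
python3 -m crank '[{"claw":0.026,"offset":[-0.0009,0.0023,0],"turn":-0.035},{"claw":0.026,"offset":[-0.002,0.0046,0],"turn":-0.07}]'|tail -2; python3 st.py 2 4 6
```

```text
contact_force: [3.9, -2.6, 1.3]
opening: 0.0257
t 13.53 phi 201.0 r 0.0705 z 0.0649 yaw-err 0.7 open 0.0257 | drag(back) 3.8 radial -2.7 fz 1.3 Mz 0.02
2 [-0.0003  0.0025] turn -0.047
4 [-0.0011  0.0048] turn -0.082
6 [-0.0018  0.0072] turn -0.116
```

```bash
python3 -m crank '[{"claw":0.026,"offset":[-0.0004,0.0025,0],"turn":-0.04},{"claw":0.026,"offset":[-0.0012,0.0048,0],"turn":-0.08}]'|tail -2; python3 st.py 2 4 6
```

```text
contact_force: [4.0, -2.7, 1.0]
opening: 0.0261
t 13.78 phi 196.9 r 0.0705 z 0.0648 yaw-err 0.1 open 0.0261 | drag(back) 3.7 radial -3.0 fz 1.0 Mz 0.02
2 [-0.0002  0.0025] turn -0.037
4 [-0.0007  0.0049] turn -0.072
6 [-0.0013  0.0073] turn -0.107
```

```bash
python3 -m crank '[{"claw":0.026,"offset":[-0.0002,0.0025,0],"turn":-0.037},{"claw":0.026,"offset":[-0.0007,0.0049,0],"turn":-0.075}]'|tail -2; python3 st.py 2 4 6
```

```text
contact_force: [1.9, -3.7, 2.3]
opening: 0.0262
t 14.03 phi 193.0 r 0.0705 z 0.0647 yaw-err 359.8 open 0.0262 | drag(back) 4.1 radial -1.0 fz 2.3 Mz -0.02
2 [-0.0001  0.0025] turn -0.031
4 [-0.0005  0.0049] turn -0.066
6 [-0.0008  0.0073] turn -0.101
```

```bash
python3 -m crank '[{"claw":0.026,"offset":[-0.0001,0.0025,0],"turn":-0.035},{"claw":0.026,"offset":[-0.0004,0.005,0],"turn":-0.07}]'|tail -2; python3 st.py 2 4 6
```

```text
contact_force: [0.4, -3.4, 3.7]
opening: 0.0257
t 14.28 phi 188.9 r 0.0702 z 0.0647 yaw-err 359.8 open 0.0257 | drag(back) 3.4 radial 0.1 fz 3.7 Mz -0.04
2 [-0.0002  0.0024] turn -0.032
4 [-0.0004  0.0049] turn -0.067
6 [-0.0006  0.0073] turn -0.102
```

```bash
python3 -m crank '[{"claw":0.026,"offset":[-0.0002,0.0025,0.001],"turn":-0.035},{"claw":0.026,"offset":[-0.0003,0.005,0.002],"turn":-0.07}]'|tail -2; python3 st.py 2 4 6
```

```text
contact_force: [0.9, -3.3, -3.2]
opening: 0.026
t 14.53 phi 184.5 r 0.0697 z 0.0664 yaw-err 0.2 open 0.0260 | drag(back) 3.3 radial -0.6 fz -3.2 Mz 0.01
2 [-0.0004  0.0024] turn -0.039
4 [-0.0005  0.0049] turn -0.074
6 [-0.0005  0.0073] turn -0.108
```

```bash
python3 -m crank '[{"claw":0.026,"offset":[-0.0004,0.0025,0],"turn":-0.035},{"claw":0.026,"offset":[-0.0004,0.005,0],"turn":-0.07}]'|tail -2; python3 st.py 2 4 6
```

```text
contact_force: [0.6, -3.4, -2.7]
opening: 0.0258
t 14.78 phi 180.5 r 0.0698 z 0.0665 yaw-err 0.3 open 0.0258 | drag(back) 3.4 radial -0.6 fz -2.7 Mz 0.02
2 [-0.0002  0.0024] turn -0.04
4 [-0.0001  0.0049] turn -0.075
6 [0.0001 0.0073] turn -0.11
```

```bash
python3 - <<'E'
from h import *
snap('wrist','w12.png')
E
python3 -m crank '[{"claw":0.026,"offset":[-0.0001,0.0025,0],"turn":-0.035},{"claw":0.026,"offset":[0,0.005,0],"turn":-0.072}]'|tail -2; python3 st.py 2 4 6
```

```text
contact_force: [1.0, -4.6, -3.9]
opening: 0.0258
t 15.07 phi 176.4 r 0.0697 z 0.0667 yaw-err 0.2 open 0.0258 | drag(back) 4.5 radial -1.3 fz -3.9 Mz 0.05
2 [-0.0002  0.0025] turn -0.038
4 [0.0001 0.0049] turn -0.073
6 [0.0005 0.0073] turn -0.108
```

View pics/w12.png

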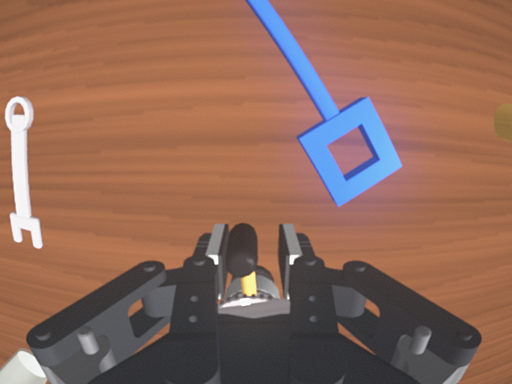

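The left pad bears on the knob at (242,250), and the paint mark is still at the near rim. Continuing.

```bash
python3 -m crank '[{"claw":0.026,"offset":[-0.0001,0.0025,0],"turn":-0.035},{"claw":0.026,"offset":[0.0002,0.005,0],"turn":-0.072}]'|tail -2; python3 st.py 2 4 6
```

```text
contact_force: [1.3, -4.2, -2.6]
opening: 0.0259
t 15.32 phi 172.2 r 0.0698 z 0.0668 yaw-err 0.2 open 0.0259 | drag(back) 4.0 radial -1.9 fz -2.6 Mz -0.03
2 [0.0001 0.0024] turn -0.039
4 [0.0006 0.0048] turn -0.074
6 [0.0011 0.0072] turn -0.109
```

```bash
python3 -m crank '[{"claw":0.026,"offset":[0.0002,0.0025,0],"turn":-0.037},{"claw":0.026,"offset":[0.0007,0.0049,0],"turn":-0.073}]'|tail -2; python3 st.py 2 4 6
```

```text
contact_force: [0.8, -4.9, -2.3]
opening: 0.0262
t 15.57 phi 168.2 r 0.0699 z 0.0668 yaw-err 0.1 open 0.0262 | drag(back) 4.6 radial -1.8 fz -2.3 Mz 0.08
2 [0.0004 0.0024] turn -0.037
4 [0.0011 0.0048] turn -0.072
6 [0.0018 0.0071] turn -0.107
```

```bash
python3 -m crank '[{"claw":0.026,"offset":[0.0005,0.0024,0],"turn":-0.037},{"claw":0.026,"offset":[0.0012,0.0048,0],"turn":-0.073}]'|tail -2; python3 st.py 2 4 6
```

```text
contact_force: [0.6, -9.2, -3.9]
opening: 0.0262
t 15.82 phi 165.6 r 0.0695 z 0.0668 yaw-err 358.5 open 0.0262 | drag(back) 8.8 radial -2.9 fz -3.9 Mz 0.00
2 [0.0001 0.0025] turn -0.009
4 [0.0009 0.0048] turn -0.044
6 [0.0017 0.0071] turn -0.078
```

The force has stepped up to 8.8 N, so the nut has met the washer. I'll use finer steps of about 2 mm.

```bash
python3 -m crank '[{"claw":0.026,"offset":[0.0003,0.001,0],"turn":-0.015},{"claw":0.026,"offset":[0.0006,0.002,0],"turn":-0.025}]'|tail -2; python3 st.py 2
```

```text
contact_force: [-0.3, -12.2, -2.5]
opening: 0.0256
t 16.07 phi 164.4 r 0.0694 z 0.0667 yaw-err 358.3 open 0.0256 | drag(back) 11.8 radial -3.0 fz -2.5 Mz 0.04
2 [0.0002 0.0025] turn -0.004
```

```bash
python3 -m crank '[{"claw":0.026,"offset":[0.0003,0.001,0],"turn":-0.015},{"claw":0.026,"offset":[0.0005,0.0015,0],"turn":-0.02}]'|tail -2; python3 st.py
```

```text
contact_force: [-0.4, -11.0, -2.2]
opening: 0.026
t 16.32 phi 163.4 r 0.0694 z 0.0667 yaw-err 358.1 open 0.0260 | drag(back) 10.7 radial -2.7 fz -2.2 Mz 0.04
```

```bash
python3 -m crank '[{"claw":0.026,"offset":[0.0003,0.001,0],"turn":-0.015},{"claw":0.026,"offset":[0.0006,0.0018,0],"turn":-0.025}]'|tail -2; python3 st.py
```

```text
contact_force: [0.6, -12.6, -2.8]
opening: 0.0262
t 16.57 phi 162.1 r 0.0694 z 0.0667 yaw-err 357.9 open 0.0262 | drag(back) 11.8 radial -4.5 fz -2.8 Mz 0.03
```

```bash
python3 -m crank '[{"claw":0.026,"offset":[0.0003,0.001,0],"turn":-0.015},{"claw":0.026,"offset":[0.0006,0.0016,0],"turn":-0.025}]'|tail -2; python3 st.py
```

```text
contact_force: [-0.7, -14.0, -2.0]
opening: 0.0258
t 16.82 phi 161.0 r 0.0694 z 0.0666 yaw-err 357.6 open 0.0258 | drag(back) 13.4 radial -3.9 fz -2.0 Mz 0.05
```

```bash
python3 -m crank '[{"claw":0.026,"offset":[0.0003,0.0008,0],"turn":-0.01},{"claw":0.026,"offset":[0.0003,0.0008,0],"turn":-0.01}]'|tail -2; python3 st.py
python3 -m crank '[{"claw":0.026,"offset":[0,0,0],"turn":0},{"claw":0.026,"offset":[0,0,0],"turn":0}]'|tail -2; python3 st.py
```

```text
contact_force: [-1.5, -13.0, -1.6]
opening: 0.0262
t 17.07 phi 160.4 r 0.0694 z 0.0666 yaw-err 357.6 open 0.0262 | drag(back) 12.8 radial -3.0 fz -1.6 Mz 0.04
contact_force: [-0.4, -13.6, -1.9]
opening: 0.0257
t 17.32 phi 160.4 r 0.0693 z 0.0666 yaw-err 357.6 open 0.0257 | drag(back) 13.0 radial -4.2 fz -1.9 Mz 0.07
```

At standstill it reads 13.0 N, so about 14 N moving: properly tight. I'll back off, open the jaws and lift.

```bash
python3 -m crank '[{"claw":0.026,"offset":[-0.001,-0.003,0],"turn":0},{"claw":0.026,"offset":[-0.002,-0.006,0],"turn":0},{"claw":0.026,"offset":[-0.002,-0.006,0],"turn":0}]'; python3 st.py
python3 -m crank '[{"claw":0.04,"offset":[0,0,0],"turn":0},{"claw":0.04,"offset":[0,0,0.0],"turn":0},{"claw":0.04,"offset":[0,0,0.02],"turn":0},{"claw":0.04,"offset":[0,0,0.06],"turn":0},{"claw":0.04,"offset":[0,0,0.11],"turn":0},{"claw":0.04,"offset":[0,0,0.15],"turn":0},{"claw":0.04,"offset":[0.03,0.02,0.15],"turn":0.1},{"claw":0.04,"offset":[0.06,0.02,0.15],"turn":0.2},{"claw":0.04,"offset":[0.06,0.02,0.15],"turn":0.2}]'
python3 - <<'E'
from h import *
snap('wrist','w13.png');snap('side','s13.png');print(state()['tcp_pos'])
E
```

```text
t: 17.7
tcp_pos: [0.478, -0.0244, 0.0669]
eef_rot: [[-0.928, 0.371, -0.0], [0.371, 0.928, 0.0], [0.0, 0.0, -1.0]]
contact_force: [0.1, -4.4, 0.2]
opening: 0.0259
t 17.70 phi 162.7 r 0.0698 z 0.0669 yaw-err 355.5 open 0.0259 | drag(back) 4.2 radial -1.4 fz 0.2 Mz 0.04
t: 18.82
tcp_pos: [0.5396, -0.0034, 0.2169]
eef_rot: [[-0.984, 0.177, 0.001], [0.177, 0.984, 0.0], [-0.001, 0.001, -1.0]]
contact_force: [-0.7, -0.1, -0.6]
opening: 0.04
[ 0.53727752 -0.00419276  0.21641769]
```

View pics/w13.png

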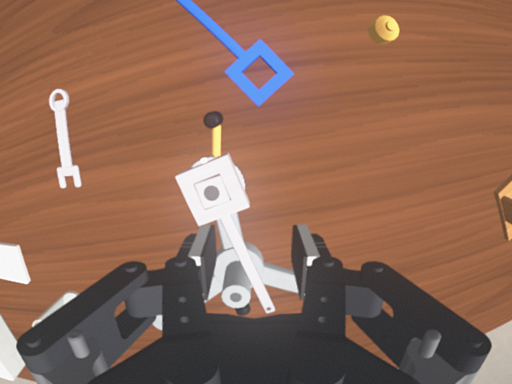

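View pics/s13.png

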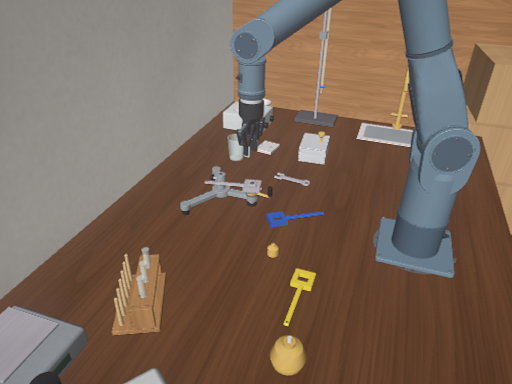

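The arm is clear and the key is on the head. The pad still felt 4 N after backing off 2.8 mm, so I'll check the knob angle, paint mark and key.

```bash
python3 -c "
from h import *
crop('w13.png',165,105,285,320,2.75,'c13.png')"
```

```text
(no output)
```

View pics/c13.png

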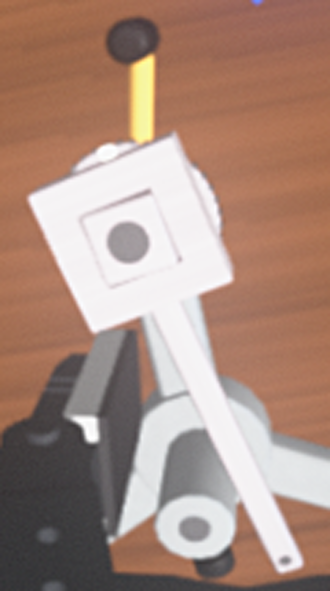

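Run:
```python
from h import *
im,c=load('w13.png'); C=np.array([.5446,-.0451])
g=lambda x,y:(165+(x+.5)/2.75-.5,105+(y+.5)/2.75-.5)
A=lambda p:np.degrees(np.arctan2(*(p[:2]-C)[::-1]))%360
for n,xy,z in [('knob',(131,38),.093),('stud',(128,243),.086),('paint',(107,152),.066),('handle end',(286,560),.078),('block a',(28,195),.082),('b',(175,132),.082),('cc',(233,280),.082),('d',(95,333),.082),('pillar',(195,529),.099)]:
    p=onz(c,*g(*xy),z,True); print(n,np.round(p[:2],4),'phi %.1f r %.4f'%(A(p),np.linalg.norm(p[:2]-C)))
```

```text
knob [ 0.4749 -0.0287] phi 166.7 r 0.0716
stud [ 0.5449 -0.0454] phi 317.8 r 0.0004
paint [ 0.5147 -0.0497] phi 188.7 r 0.0302
handle end [ 0.6992 -0.0131] phi 11.7 r 0.1579
block a [ 0.5221 -0.0783] phi 235.8 r 0.0401
b [ 0.5098 -0.0217] phi 146.0 r 0.0419
cc [ 0.5664 -0.0117] phi 56.9 r 0.0399
d [ 0.5781 -0.0663] phi 327.7 r 0.0396
pillar [ 0.6601 -0.044 ] phi 0.5 r 0.1155
```

Run:
```python
from h import *
im,c=load('w12.png'); C=np.array([.5446,-.0451])
crop('w12.png',190,200,310,330,5,'c12.png')
```

```text
(no output)
```

View pics/c12.png

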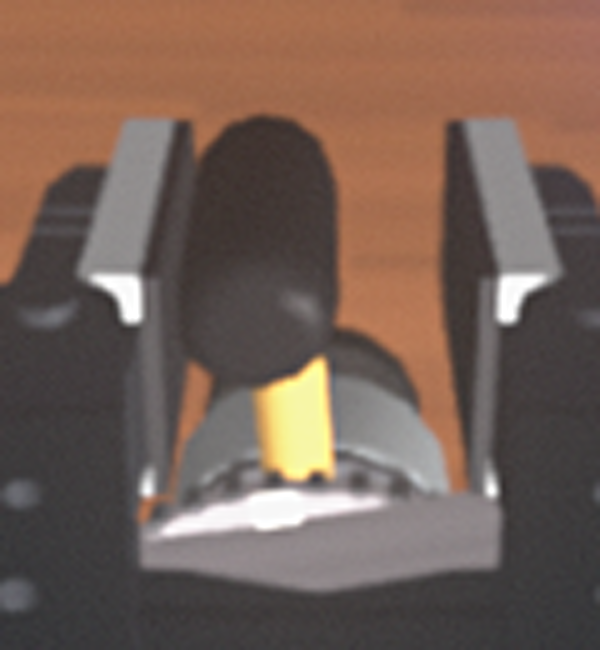

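Run:
```python
from h import *
im,c=load('w12.png'); C=np.array([.5446,-.0451])
g=lambda x,y:(190+(x+.5)/5-.5,200+(y+.5)/5-.5)
for n,xy,z in [('knob',(259,315),.093),('knob2',(259,300),.093),('paint',(277,510),.066),('tcpL',(160,300),.093),('R',(490,300),.093)]:
    p=onz(c,*g(*xy),z,True); d=p[:2]-C; print(n,np.round(p[:2],4),'phi %.1f r %.4f'%(np.degrees(np.arctan2(d[1],d[0]))%360,np.linalg.norm(d)))
```

```text
knob [ 0.473  -0.0506] phi 184.4 r 0.0719
knob2 [ 0.4714 -0.0506] phi 184.3 r 0.0734
paint [ 0.5161 -0.0496] phi 189.0 r 0.0288
tcpL [ 0.4716 -0.0595] phi 191.2 r 0.0744
R [ 0.4713 -0.0298] phi 168.2 r 0.0749
```

All within tolerance: the key yaw of about 11.5° means it bears on the pillar, the paint mark moved about 3 mm, and the key is centred. The knob may have recoiled about 2° (166.7° against roughly 164.3° pushed), which would leave the winding near its lower limit. There is plenty of time, so I'll put the jaws back and feel the force against angle gently.

```bash
python3 -m crank '[{"claw":0.045,"offset":[-0.03,-0.012,0],"turn":0},{"claw":0.045,"offset":[-0.061,-0.025,0],"turn":-0.054},{"claw":0.045,"offset":[-0.061,-0.025,-0.04],"turn":-0.054},{"claw":0.045,"offset":[-0.061,-0.025,-0.08],"turn":-0.054},{"claw":0.045,"offset":[-0.061,-0.025,-0.09],"turn":-0.054},{"claw":0.045,"offset":[-0.061,-0.025,-0.09],"turn":-0.054}]'; python3 st.py
python3 - <<'E'
from h import *
snap('wrist','w14.png'); crop('w14.png',180,160,330,310,4,'c14.png')
E
```

```text
t: 19.68
tcp_pos: [0.4766, -0.0295, 0.127]
eef_rot: [[-0.973, 0.232, -0.001], [0.232, 0.973, -0.0], [0.001, -0.0, -1.0]]
contact_force: [0.1, -0.1, 0.3]
opening: 0.0449
t 19.68 phi 167.1 r 0.0698 z 0.1270 yaw-err 359.5 open 0.0449 | drag(back) 0.1 radial -0.1 fz 0.3 Mz 0.02
```

View pics/c14.png

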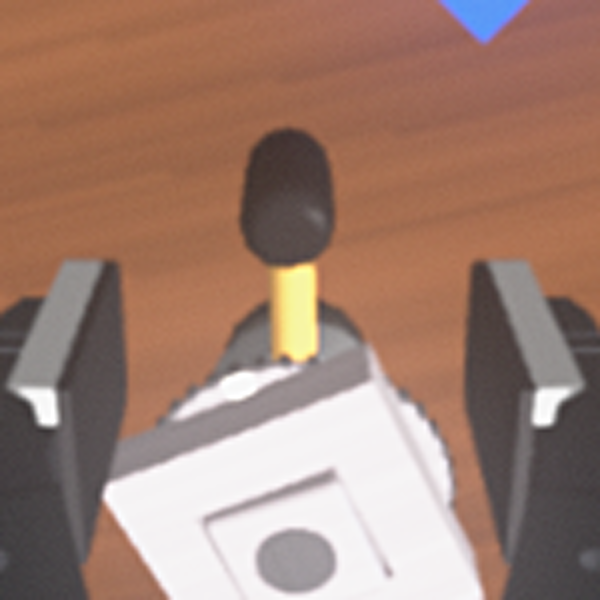

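```bash
python3 - <<'E'
from h import *
im,c=load('w14.png'); C=np.array([.5446,-.0451])
g=lambda x,y:(180+(x+.5)/4-.5,160+(y+.5)/4-.5)
for n,xy,z in [('knob',(287,222),.093),('knobbot/lever',(297,350),.0575),('paint',(240,385),.066)]:
    p=onz(c,*g(*xy),z,True); d=p[:2]-C; print(n,np.round(p[:2],4),'phi %.1f r %.4f'%(np.degrees(np.arctan2(d[1],d[0]))%360,np.linalg.norm(d)))
E
python3 -m crank '[{"claw":0.045,"offset":[0,0,-0.03],"turn":0},{"claw":0.045,"offset":[0,0,-0.055],"turn":0},{"claw":0.045,"offset":[0,0,-0.06],"turn":0},{"claw":0.026,"offset":[0,0,-0.06],"turn":0},{"claw":0.026,"offset":[0,0,-0.06],"turn":0},{"claw":0.026,"offset":[0,0,-0.06],"turn":0}]' 20; python3 st.py 2 4
```

```text
knob [ 0.4744 -0.0301] phi 167.9 r 0.0718
knobbot/lever [ 0.5148 -0.0379] phi 166.5 r 0.0306
paint [ 0.5156 -0.0495] phi 188.7 r 0.0294
t: 20.48
tcp_pos: [0.4777, -0.0294, 0.0676]
eef_rot: [[-0.973, 0.232, 0.002], [0.232, 0.973, 0.0], [-0.001, 0.0, -1.0]]
contact_force: [0.0, 0.3, 0.2]
opening: 0.0258
t 20.48 phi 166.8 r 0.0687 z 0.0676 yaw-err 359.8 open 0.0258 | drag(back) -0.3 radial 0.1 fz 0.2 Mz 0.02
2 [-0.0006  0.0027] turn -0.031
4 [0.0001 0.005 ] turn -0.066
```

```bash
python3 -m crank '[{"claw":0.026,"offset":[-0.0006,0.002,0],"turn":-0.025},{"claw":0.026,"offset":[-0.0003,0.0034,0],"turn":-0.04},{"claw":0.026,"offset":[-0.0003,0.0034,0],"turn":-0.04}]'|tail -2; python3 st.py
python3 -m crank '[{"claw":0.026,"offset":[0.0002,0.001,0],"turn":-0.01},{"claw":0.026,"offset":[0.0002,0.001,0],"turn":-0.01}]'|tail -2; python3 st.py
```

```text
contact_force: [-0.2, 0.8, -0.5]
opening: 0.0262
t 20.85 phi 164.1 r 0.0705 z 0.0668 yaw-err 0.2 open 0.0262 | drag(back) -0.7 radial 0.4 fz -0.5 Mz 0.01
contact_force: [0.6, -1.6, 0.3]
opening: 0.0261
t 21.10 phi 163.7 r 0.0706 z 0.0667 yaw-err 360.0 open 0.0261 | drag(back) 1.4 radial -1.0 fz 0.3 Mz 0.04
```

```bash
for i in 1; do :; done; python3 -m crank '[{"claw":0.026,"offset":[0.0003,0.001,0],"turn":-0.01},{"claw":0.026,"offset":[0.0003,0.001,0],"turn":-0.01}]'|tail -2; python3 st.py
python3 -m crank '[{"claw":0.026,"offset":[0.0003,0.001,0],"turn":-0.01},{"claw":0.026,"offset":[0.0003,0.001,0],"turn":-0.01}]'|tail -2; python3 st.py
python3 -m crank '[{"claw":0.026,"offset":[0.0003,0.001,0],"turn":-0.01},{"claw":0.026,"offset":[0.0003,0.001,0],"turn":-0.01}]'|tail -2; python3 st.py
```

```text
contact_force: [0.4, -4.2, -0.1]
opening: 0.026
t 21.35 phi 163.2 r 0.0705 z 0.0668 yaw-err 359.9 open 0.0260 | drag(back) 3.9 radial -1.6 fz -0.1 Mz -0.01
contact_force: [-0.1, -5.1, 0.5]
opening: 0.026
t 21.60 phi 162.7 r 0.0705 z 0.0668 yaw-err 359.8 open 0.0260 | drag(back) 4.9 radial -1.4 fz 0.5 Mz 0.04
contact_force: [-1.2, -6.9, 0.7]
opening: 0.026
t 21.85 phi 162.2 r 0.0705 z 0.0667 yaw-err 359.7 open 0.0260 | drag(back) 7.0 radial -1.0 fz 0.7 Mz -0.01
```

```bash
python3 -m crank '[{"claw":0.026,"offset":[0.0003,0.001,0],"turn":-0.01},{"claw":0.026,"offset":[0.0003,0.001,0],"turn":-0.01}]'|tail -2; python3 st.py
python3 -m crank '[{"claw":0.026,"offset":[0.0003,0.001,0],"turn":-0.01},{"claw":0.026,"offset":[0.0003,0.001,0],"turn":-0.01}]'|tail -2; python3 st.py
```

```text
contact_force: [-1.7, -8.7, 1.1]
opening: 0.0262
t 22.10 phi 161.8 r 0.0704 z 0.0667 yaw-err 359.5 open 0.0262 | drag(back) 8.8 radial -1.1 fz 1.1 Mz -0.02
contact_force: [-1.0, -10.1, 0.4]
opening: 0.0264
t 22.35 phi 161.4 r 0.0704 z 0.0667 yaw-err 359.3 open 0.0264 | drag(back) 9.8 radial -2.2 fz 0.4 Mz 0.05
```

```bash
python3 -m crank '[{"claw":0.026,"offset":[0.0003,0.001,0],"turn":-0.01},{"claw":0.026,"offset":[0.0003,0.001,0],"turn":-0.01}]'|tail -2; python3 st.py
python3 -m crank '[{"claw":0.026,"offset":[0.0003,0.001,0],"turn":-0.01},{"claw":0.026,"offset":[0.0003,0.001,0],"turn":-0.01}]'|tail -2; python3 st.py
```

```text
contact_force: [-1.5, -11.4, -0.0]
opening: 0.0259
t 22.60 phi 160.9 r 0.0704 z 0.0667 yaw-err 359.2 open 0.0259 | drag(back) 11.3 radial -2.3 fz -0.0 Mz 0.02
contact_force: [-1.1, -13.0, 0.4]
opening: 0.0261
t 22.85 phi 160.6 r 0.0703 z 0.0667 yaw-err 359.0 open 0.0261 | drag(back) 12.6 radial -3.3 fz 0.4 Mz -0.00
```

The force rises linearly and elastically with no slip, reaching 12.6 N at 160.6°. That's the same point as before (13.0 N at 160.4°). So the recoil was elastic give, and the nut has held its tightness. I'll back off gently and lift away.

```bash
python3 -m crank '[{"claw":0.026,"offset":[-0.0006,-0.002,0],"turn":0},{"claw":0.026,"offset":[-0.0012,-0.004,0],"turn":0},{"claw":0.026,"offset":[-0.0018,-0.006,0],"turn":0.02},{"claw":0.026,"offset":[-0.0026,-0.009,0],"turn":0.04},{"claw":0.026,"offset":[-0.0028,-0.0105,0],"turn":0.05},{"claw":0.026,"offset":[-0.0028,-0.0105,0],"turn":0.05}]'|tail -2; python3 st.py
python3 -m crank '[{"claw":0.045,"offset":[0,0,0],"turn":0},{"claw":0.045,"offset":[0,0,0],"turn":0},{"claw":0.045,"offset":[0,0,0.02],"turn":0},{"claw":0.045,"offset":[0,0,0.06],"turn":0},{"claw":0.045,"offset":[0,0,0.11],"turn":0},{"claw":0.045,"offset":[0,0,0.15],"turn":0},{"claw":0.045,"offset":[0.03,0.02,0.15],"turn":0.1},{"claw":0.045,"offset":[0.06,0.02,0.15],"turn":0.15},{"claw":0.045,"offset":[0.06,0.02,0.15],"turn":0.15},{"claw":0.045,"offset":[0.06,0.02,0.15],"turn":0.15}]'|tail -2
python3 - <<'E'
from h import *
snap('wrist','w15.png');snap('side','s15.png');print(state()['t'],state()['tcp_pos'],state()['contact_force']); crop('w15.png',160,100,290,320,2.7,'c15.png')
E
```

```text
contact_force: [1.0, 0.1, 0.3]
opening: 0.0263
t 23.60 phi 166.0 r 0.0705 z 0.0668 yaw-err 356.6 open 0.0263 | drag(back) -0.4 radial -0.9 fz 0.3 Mz 0.02
contact_force: [0.1, 0.2, 1.0]
opening: 0.0451
24.95 [ 0.53522439 -0.00876423  0.21658674] [0.1638059  0.24243975 0.00620979]
```

View pics/c15.png

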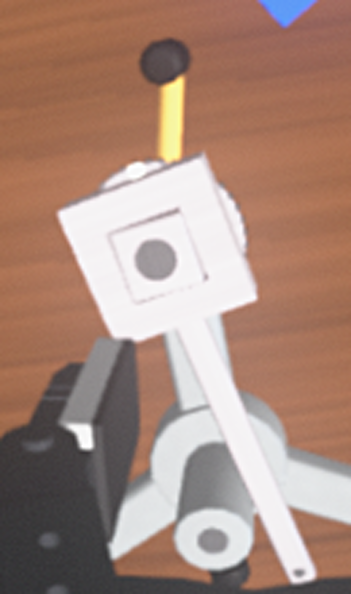

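View pics/s15.png

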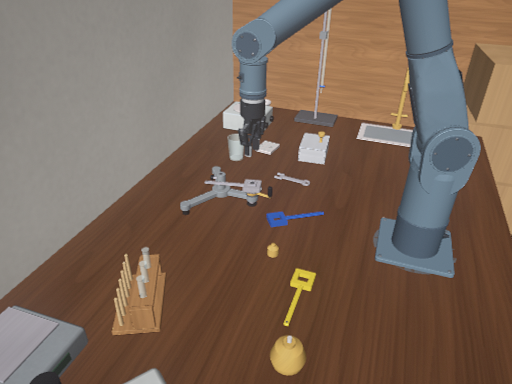

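Run:
```python
from h import *
im,c=load('w15.png'); C=np.array([.5446,-.0451])
g=lambda x,y:(160+(x+.5)/2.7-.5,100+(y+.5)/2.7-.5)
pts={}
for n,xy,z in [('knob',(166,61),.093),('paint',(136,170),.066),('a',(57,212),.082),('b',(205,153),.082),('c',(257,299),.082),('d',(117,341),.082)]:
    p=onz(c,*g(*xy),z,True)[:2]; d=p-C; pts[n]=p; print(n,np.round(p,4),'phi %.1f r %.4f'%(np.degrees(np.arctan2(d[1],d[0]))%360,np.linalg.norm(d)))
print('key ctr',np.mean([pts[k] for k in 'abcd'],0)-C,'paint moved',np.linalg.norm(pts['paint']-np.array([.5158,-.0528])))
bot.close_job()
```

```text
knob [ 0.4757 -0.0283] phi 166.3 r 0.0710
paint [ 0.5149 -0.0496] phi 188.6 r 0.0300
a [ 0.5227 -0.0785] phi 236.8 r 0.0400
b [ 0.5102 -0.0215] phi 145.6 r 0.0417
c [ 0.5667 -0.0118] phi 56.5 r 0.0400
d [ 0.5755 -0.0668] phi 324.9 r 0.0378
key ctr [-0.00083426  0.00044188] paint moved 0.0033447532914619316
the job is handed in; nothing more can be done
```

The key is fully down on the screw's head with its handle bearing on the pillar's left side. The lock nut is tight, and I handed the job in at about 25 s.

- **Tightness:** I swung the lever clockwise until the knob read about 13.4 N moving and 13.0 N at standstill. I estimate the washer is wound about 0.085 rad. That comes from the knob's travel and force, because the washer itself can't be seen from above.
- **Last checks:** The key's centre is within about 1 mm of the screw's axis and the paint mark has moved about 3.3 mm. The bystanders look unmoved in the side view. The arm is clear and reads no contact force.
- **One check disagreed at first:** When I backed off, the knob recoiled about 2–3°, which could have meant the washer was unwinding. I pushed it again and the force rose evenly to 12.6 N at the same angle with no slip. I took the recoil as elastic give and left the nut as it was.

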